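# Rack the checked glass plaque, hold the next piece in the light

### The arm

A 6-joint arm with a two-finger parallel gripper is mounted at the origin on the work surface. World frame = base frame: x ahead of the robot, y to its left, z up, the work surface at z = 0. Lengths are in m, angles in rad, forces in N, time in s.
With the tool pointing down it reaches from about 0.375 to 0.9 m from the base axis. Payload 3.1 kg.
Tool frame: the origin (TCP) lies on the centre line of the jaws, within the pads' length; the fingertips stand robot.nose_length ahead of it and the grasp point (between the pads) lies 6 mm ahead of it (robot.nose_length is the distance from the TCP to the fingertips, in m); z points along the fingers, y is the line along which they close (so a half turn about z gives the same grasp; the last joint's range is limited). The gripper opens to 87 mm and grips with 3 to 60 N. Pads are 19 mm wide; open, the fingers measure 117 mm over their backs; the gripper's body (75 mm by 190 mm) begins 51 mm behind the grasp point.
Start: joints at [-0.178, 0.527, 1.433, -0, 1.181, -0.178], TCP at [0.625, 0, 0.248] pointing down, gripper open.
Joint ranges: [-3.08, 3.08], [-0.75, 2.2], [0.22, 2.44], [-1.43, 4.57], [0, 2.65], [-2.85, 2.85]. Speed limits (rad/s): [2.79, 2.79, 3.14, 3.14, 3.14, 3.14].

### API

Orientations are given as a unit quaternion [x, y, z, w].
In Python, from rig import robot gives the robot as it stands.
- The arm moves only by the shell command python3 -m crank 'ROWS' [FORCE]. ROWS is JSON, one flat list of numbers, 7 for each row, row after row: the shift along the tool's x, y, z in mm, then the turn, a rotation vector about the tool's x, y, z in degrees, then the closure in counts, from 0 (fully open) to 255 (shut). In form: [x, y, z, ax, ay, az, fingers, x, y, z, ax, ay, az, fingers, ...]. A call has exactly 5 rows; each row is the pose to reach, as a shift and turn from the pose commanded when the call began, along the tool's axes at that moment; what a row does not reach only later rows make up. A row lasts 1/12 s, in which the tool goes at most 41.7 mm and 7.16 degrees, less where a joint would pass 70% of its speed; a pose out of reach is approached as far as the arm can. A call with a gripper value outside its range is refused whole. The fingers move at their own pace and stop on an object; FORCE is the grip in N (left out, the last holds). Time passes only in rows, so rows that repeat a pose let the fingers close, or fill a call up. It gives the time, the measured TCP pose, the force, the opening and the grip force at its end, in the units of the state.
- robot.get_obs(): the state, without advancing time (a new reading comes with each control period).
- robot.camera(name): name is "scene" or "side" or "wrist"; returns a dict with "pixels" (384x512x3 uint8, red, green, blue), "intrinsics" (3x3 intrinsics, pixels), "k1" (the pictures are not rectified: a ray, as slopes to the right and down, at radius r is drawn at 1 + k1 r^2 times it, then the intrinsics apply), "extrinsics" (4x4, takes a point from camera to world coordinates); the wrist camera has in their place "mount" (4x4, takes a point from camera to tool coordinates, whose origin is the TCP and whose axes are the flange's). Camera axes: x right, y down, z forward; pixel columns grow to the right and rows downward; lengths in m; the calibration is good to about 2 mm. A picture is of the moment at which its call begins: read the wrist's pose just before it. There is no depth.
- robot.hand_in(): hands the job in; it is judged then, once.
The state is a dict: "time": time; "q": joint angles; "joint_velocities": joint speeds; "joint_torque": joint torques, N m; "position": TCP position; "tool_rot": TCP orientation; "ft_force": force on the tool from outside, world axes, zero at the start; "moment": the same for the moment, N m; "grip_width": finger opening in m; "grip_force": force on a finger pad.
Only numpy, scipy, OpenCV 4.12 (cv2) and the standard library are available. Lean on these libraries where they do the work, as an engineer would, in place of code of your own. Each camera call takes 0.05 s, during which the arm holds its last target. There are 200 camera calls.

### The job

On the engraving bench, stand the checked glass plaque, which lies flat, on edge in a free slot of the dowel rack and let go of it gently; then pick up the tall glass block and hold it upright in the light, midway between the lamp and the magnifier, centred on the lens and with its polished faces square to the light. Handle both glass pieces only by their frosted sides, never with a finger on a polished face, and leave everything else alone and the lamp stand untouched. Finish while still holding the block steadily in the light: do not put it down.

Things in the scene. Friction and masses are not known exactly. Their poses are not given: they have to be found in the camera images.
- plate_mid (a point): Centre of the glass plaque, a loose clear plate 60 mm wide (its x), 90 mm long (its y), 12 mm thick (its z), about 160 g, lying flat on the bench at the start. The two broad 60 x 90 mm faces are polished (not to be touched); all four 12 mm edges are ground and frosted, white.
- block_mid (a point): Centre of the tall glass block, loose, 50 mm (its x) by 36 mm (its y) by 80 mm high (its z), about 360 g, standing upright at the start. The two 36 x 80 mm sides facing its +x and -x are ground and frosted, white; everything else (the two 50 x 80 mm faces facing +y and -y, through which one looks, and the top) is polished and clear.
- light (a point): The place for the block in the light: the point on the line from lens to lamp, midway between them, 150 mm above the bench. Its y axis runs along the light, from the magnifier (140 mm away at -y) to the lamp (132 mm away at +y); z is up.
- rack: Wooden plaque rack, fixed: base 50 mm (x) by 162 mm (y), 10 mm thick, origin under its middle. Five pairs of 6 mm dowels rise 55 mm above the base at y = -72, -36, 0, 36, 72 mm (x = +-14 mm), leaving four slots 30 mm wide; a plate stands in one with its faces towards +-y and may lean on the dowels. The outer two are taken, the middle two free.
- slot_a (a point): Free slot: the middle of its floor (top of the rack's base), at y = -18 mm of the rack; axes as the rack.
- slot_b (a point): Free slot: the middle of its floor (top of the rack's base), at y = +18 mm of the rack; axes as the rack.
- plaque_wood: Bystander: dark wooden plaque 50 x 12 x 75 mm high standing in an outer slot of the rack; origin under its middle.
- plaque_metal: Bystander: aluminium plaque 56 x 8 x 70 mm high standing in the other outer slot of the rack; origin under its middle.
- paperweight: Bystander: round domed glass paperweight, 66 mm in diameter, 29 mm high; origin under its middle.
- tin: Bystander: shoe polish tin, 73 mm in diameter, 27 mm high; origin under its middle.
- brush: Bystander: shoe brush 150 mm long (x), 48 mm wide, 42 mm high; origin under its middle.
- hammer: Bystander: hammer lying along its x, about 260 mm long, head (91 mm across) to +x; origin under the middle of its length.
- stand: The lamp stand, fixed: a dark steel foot 100 mm (x) by 370 mm (y), 14 mm thick, carrying a magnifier 111 mm over its rim at y = -140 mm and an aluminium lamp head 72 mm in diameter from y = +132 mm outwards, both at 150 mm height and up to 206 mm high. Origin under the foot's middle.
There are look-alikes about, which are no part of the job. Leave any orange look-alike of the rack alone.

How it is judged:
By the outcome, as a careful person would: the job done as asked, in the order asked, and still so for the second after the job is handed in, while the arm keeps its last pose, push and grip.
It also fails if it takes over 69 s, if anything falls off the work surface, if the arm or the gripper's body presses on something with over 40 N, if the wrist force passes 120 N, or if a joint passes its speed limit or range.

## Working session

There is one attempt and no reset: what is moved stays moved. The work goes in short steps, Python scripts to look and compute and a shell command to move; the robot and the scene stay as the last step left them, time stands still between calls to the robot, and variables do not carry over. Pictures are saved under pics/ and viewed, at most 10 in all, crops included, and the job is handed in when it is done.

```bash
mkdir -p pics; ls; cat > h.py <<'E'
import numpy as np, cv2
from rig import robot
from scipy.spatial.transform import Rotation as R
def snap(name,fn):
    o=robot.get_obs(); c=robot.camera(name)
    if 'extrinsics' in c: T=np.array(c['extrinsics'])
    else:
        W=np.eye(4); W[:3,:3]=R.from_quat(o['tool_rot']).as_matrix(); W[:3,3]=o['position']; T=W@np.array(c['mount'])
    p=np.array(c['pixels']); cv2.imwrite('pics/'+fn+'.png',p[:,:,::-1])
    np.savez('pics/'+fn+'.npz',K=c['intrinsics'],k1=c['k1'],T=T,p=p)
def load(fn): return np.load('pics/'+fn+'.npz')
def ray(d,u,v):
    K=d['K'];k=float(d['k1']); a=np.array([(u-K[0,2])/K[0,0],(v-K[1,2])/K[1,1]]); s=a.copy()
    for _ in range(20): s=a/(1+k*(s@s))
    T=d['T']; w=T[:3,:3]@np.array([s[0],s[1],1]); return T[:3,3],w/np.linalg.norm(w)
def onz(d,u,v,z):
    o,w=ray(d,u,v); return o+w*(z-o[2])/w[2]
def proj(d,P):
    T=d['T'];K=d['K'];c=T[:3,:3].T@(np.array(P)-T[:3,3]); s=c[:2]/c[2]; s=s*(1+float(d['k1'])*(s@s))
    return np.array([K[0,0]*s[0]+K[0,2],K[1,1]*s[1]+K[1,2]])
def tri(*l):
    A=np.zeros((3,3));b=np.zeros(3)
    for d,u,v in l:
        o,w=ray(d,u,v);M=np.eye(3)-np.outer(w,w);A+=M;b+=M@o
    return np.linalg.solve(A,b)
E
python3 - <<'E'
from h import *
print(robot.get_obs(), robot.nose_length)
for n in('scene','side','wrist'): snap(n,n+'0'); print(n,load(n+'0')['T'].round(3).tolist(), load(n+'0')['K'].round(0).tolist())
a=[load(n+'0')['p'] for n in('scene','side')]
E
```

```text
pics
{'time': 0.0, 'q': array([-1.78493968e-01,  5.28465007e-01,  1.43390075e+00, -5.91526703e-06,
        1.18135548e+00, -1.78498379e-01]), 'joint_velocities': array([ 0.00035192, -0.00020926, -0.0009655 , -0.00081461,  0.00020846,
        0.00254913]), 'joint_torque': array([-5.45745443e-04, -4.40045428e+01, -1.76593530e+01,  6.32597599e-02,
        5.83207863e-02, -1.53719384e-04]), 'position': array([6.24331455e-01, 1.52288974e-04, 2.46572763e-01]), 'tool_rot': array([ 7.07104025e-01,  7.07108736e-01, -6.09238436e-04, -8.72668336e-04]), 'ft_force': array([-0.46490682, -1.10265516, -0.83283358]), 'moment': array([ 0.03392749, -0.00293311,  0.00994048]), 'grip_force': 0.0, 'grip_width': 0.08682651833984598} 0.025
scene [[-0.548, 0.717, -0.431, 1.005], [0.837, 0.461, -0.295, 0.335], [-0.013, -0.522, -0.853, 1.148], [0.0, 0.0, 0.0, 1.0]] [[430.0, 0.0, 261.0], [0.0, 430.0, 188.0], [0.0, 0.0, 1.0]]
side [[0.802, -0.39, 0.453, -0.159], [-0.598, -0.529, 0.602, -0.9], [0.005, -0.754, -0.657, 1.062], [0.0, 0.0, 0.0, 1.0]] [[467.0, 0.0, 250.0], [0.0, 467.0, 189.0], [0.0, 0.0, 1.0]]
wrist [[1.0, 0.002, -0.002, 0.625], [0.001, -0.955, -0.296, 0.084], [-0.002, 0.296, -0.955, 0.384], [0.0, 0.0, 0.0, 1.0]] [[321.0, 0.0, 252.0], [0.0, 321.0, 189.0], [0.0, 0.0, 1.0]]
```

```bash
python3 - <<'E'
from h import *
for n in('scene0','side0'):
    cv2.imwrite('pics/%sb.png'%n,cv2.resize(load(n)['p'][:,:,::-1],(800,600),interpolation=cv2.INTER_CUBIC))
E
```

```text
(no output)
```

View pics/scene0b.png

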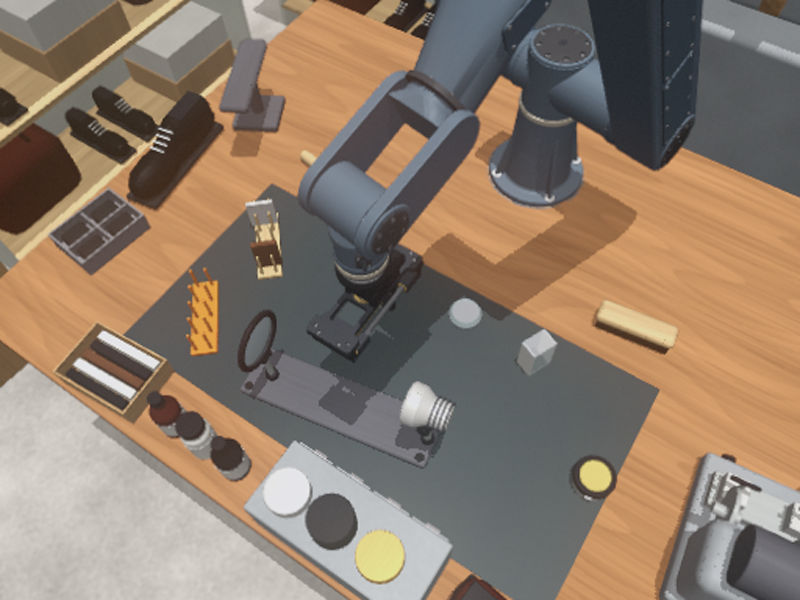

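View pics/side0b.png

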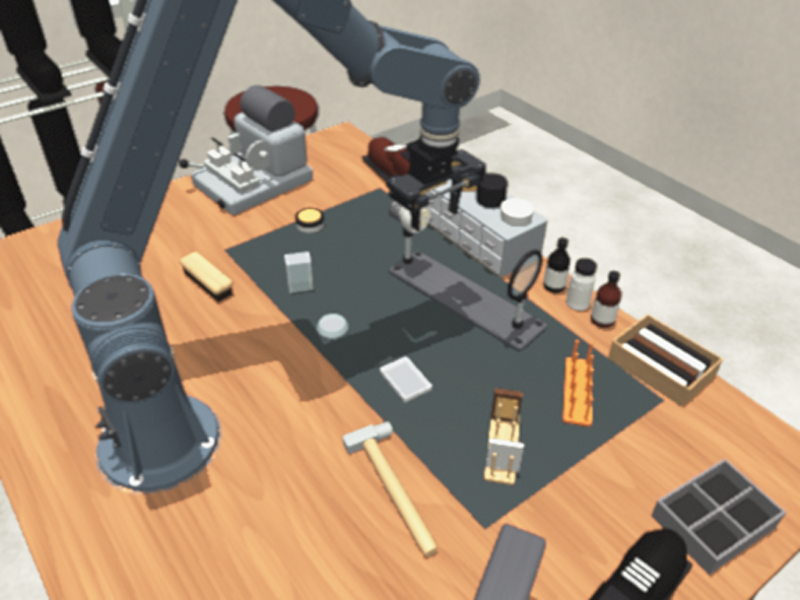

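The side view shows the rack at (505,435), its orange look-alike at (578,385), the block at (298,272), and the stand with the magnifier at (525,275) and the lamp at (410,215). A pale plate is at (405,378), and a faint outline is at (420,333). I need to check which of those two is the plaque.

```bash
python3 - <<'E'
from h import *
s=load('side0')['p'][195:265,215:320,::-1]; w=load('wrist0')['p'][:,:,::-1]
a=cv2.resize(s,(420,280),interpolation=cv2.INTER_CUBIC)
b=cv2.resize(load('scene0')['p'][180:250,190:290,::-1],(380,280),interpolation=cv2.INTER_CUBIC)
top=np.hstack([a,b]); wb=cv2.resize(w,(426,320)); 
wb=np.hstack([wb,np.zeros((320,374,3),np.uint8)])
cv2.imwrite('pics/c1.png',np.vstack([top,wb])[:600])
E
```

```text
(no output)
```

View pics/c1.png

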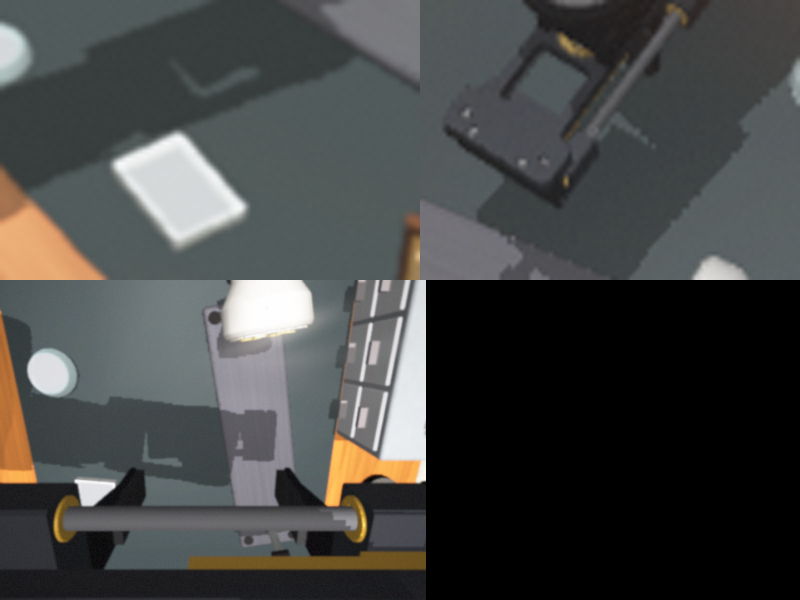

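The faint outline at (420,333) is only a gap in the gripper's shadow. The pale plate with white edges, at about (260,242) in the raw side image, is the one plaque. The natural-wood rack holding the metal and wooden plaques is the right rack. Next I'll get rough positions.

```bash
python3 - <<'E'
from h import *
sc,si=load('scene0'),load('side0')
f=.64
def m(d,l,z):
    for n,u,v in l: print(n,(onz(d,u*f,v*f,z)*1000).round(0)[:2])
# plate contour
hsv=cv2.cvtColor(si['p'],cv2.COLOR_RGB2HSV); M=np.zeros(hsv.shape[:2],np.uint8)
M[220:265,235:285]=(hsv[220:265,235:285,2]>150)&(hsv[220:265,235:285,1]<40)
c=max(cv2.findContours(M,0,2)[0],key=cv2.contourArea)[:,0]
P=np.array([onz(si,u,v,.010)[:2]*1000 for u,v in c]).astype(np.float32)
print('plate',len(c),cv2.minAreaRect(P))
m(sc,[('footA',272,353),('footB',452,430),('footC',430,465),('footD',240,392)],.014)
m(si,[('footA',420,252),('footB',547,322),('footC',522,346),('footD',390,268)],.014)
print('lens',tri((sc,258*f,340*f),(si,525*f,275*f))*1000)
m(sc,[('rack near corner',281,276),('near2',257,279)],.010)
m(si,[('rack b1',486,479),('b2',518,482)],.010)
m(sc,[('blk1',518,342),('blk2',545,358)],.08)
m(sc,[('blk top l',528,330),('b',556,338),('c',548,352),('d',520,344)],.08)
m(si,[('blk top',285,256),('b',308,253),('c',311,262),('d',287,264)],.08)
m(si,[('paper',333,325)],.02)
print([ (n,tri((sc,a*f,b*f),(si,e*f,g*f)).round(3)) for n,a,b,e,g in [('blk',537,352,298,272),('metalTop',262,207,507,450),('woodTop',266,245,508,397)]])
E
```

```text
plate 44 ((443.896484375, -147.20899963378906), (98.89579772949219, 67.13751983642578), 84.9380111694336)
footA [ 682. -202.]
footB [627. 162.]
footC [701. 163.]
footD [ 776. -201.]
footA [711. 142.]
footB [ 776. -204.]
footC [ 684. -223.]
footD [619. 136.]
lens [ 715.87565703 -173.13422199  151.15763445]
rack near corner [ 535. -299.]
near2 [ 567. -335.]
rack b1 [ 412. -414.]
b2 [ 452. -451.]
blk1 [445. 185.]
blk2 [447. 240.]
blk top l [414. 189.]
b [401. 239.]
c [434. 239.]
d [446. 190.]
blk top [410. 240.]
b [456. 219.]
c [445. 189.]
d [399. 213.]
paper [407.  50.]
[('blk', array([0.425, 0.218, 0.042])), ('metalTop', array([ 0.448, -0.414,  0.062])), ('woodTop', array([ 0.523, -0.337,  0.074]))]
```

```bash
python3 -m crank '[-40,-60,0,0,0,0,0,-80,-120,0,0,0,0,0,-110,-170,0,0,0,0,0,-110,-170,0,0,0,0,0,-110,-170,0,0,0,0,0]' 40
python3 - <<'E'
from h import *
snap('wrist','w1'); snap('scene','s1')
w=load('w1')['p'][:,:,::-1]; cv2.imwrite('pics/c2.png',np.hstack([cv2.resize(w,(450,338)),cv2.resize(load('s1')['p'][100:330,120:360,::-1],(350,338))]))
E
```

```text
time: 0.57
position: [0.4524, -0.1104, 0.2472]
tool_rot: [0.707, 0.707, -0.0, -0.001]
ft_force: [0.3, -0.5, 1.1]
grip_width: 0.0869
grip_force: 0.0
```

View pics/c2.png

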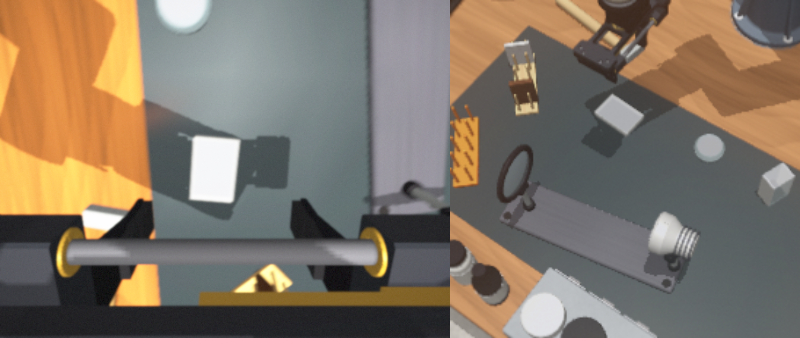

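The wrist view shows the plaque at about (245,193) raw, nearly aligned with the tool. The scene view shows it clear of the arm. Next I'll take the exact plate, stand, rack and block figures.

```bash
cat >> h.py <<'E'
def rect(fn,box,z,f):
    d=load(fn);u0,u1,v0,v1=box;p=d['p'];h=cv2.cvtColor(p,cv2.COLOR_RGB2HSV).astype(int)
    M=np.zeros(p.shape[:2],np.uint8);M[v0:v1,u0:u1]=f(p.astype(int),h)[v0:v1,u0:u1]
    c=max(cv2.findContours(M,0,1)[0],key=cv2.contourArea)[:,0]
    P=np.array([onz(d,u,v,z)[:2]*1000 for u,v in c]).astype(np.float32)
    (x,y),(w,l),a=cv2.minAreaRect(P); return c.min(0),c.max(0),np.round([x,y,w,l,a],1)
E
python3 - <<'E'
from h import *
bright=lambda p,h:(h[...,2]>150)&(h[...,1]<40)
print('plate w',rect('w1',(195,290,140,240),.012,bright))
print('plate scene',rect('s1',(210,265,150,200),.012,bright))
tan=lambda p,h:(h[...,0]>=8)&(h[...,0]<=32)&(h[...,1]>60)&(h[...,2]>130)
foot=lambda p,h:(h[...,0]>115)&(h[...,0]<170)&(h[...,1]>12)&(h[...,2]>70)
d=load('s1')['p'];hh=cv2.cvtColor(d,cv2.COLOR_RGB2HSV)
print(hh[270,210],hh[265,190],hh[255,230], hh[160,172],hh[200,210])
# enlarge raw for corner picking
a=cv2.resize(d[115:195,145:215,::-1],(525,600),interpolation=cv2.INTER_CUBIC); 
cv2.imwrite('pics/c3.png',np.hstack([a,cv2.resize(d[200:250,325:365,::-1],(275,344),interpolation=cv2.INTER_CUBIC).copy() if 0 else np.vstack([cv2.resize(d[205:245,325:360,::-1],(275,314),interpolation=cv2.INTER_CUBIC),cv2.resize(load('side0')['p'][155:192,175:210,::-1],(275,286),interpolation=cv2.INTER_CUBIC)])]))
E
```

```text
plate w (array([215, 154], dtype=int32), array([273, 230], dtype=int32), array([ 439.3, -146.9,   94.2,   67.2,   85. ]))
plate scene (array([220, 164], dtype=int32), array([252, 190], dtype=int32), array([ 441.7, -148. ,   88.9,   60. ,   85.6]))
[120  10 126] [150   8  91] [125  13 122] [ 12 121  76] [94 23 89]
```

View pics/c3.png

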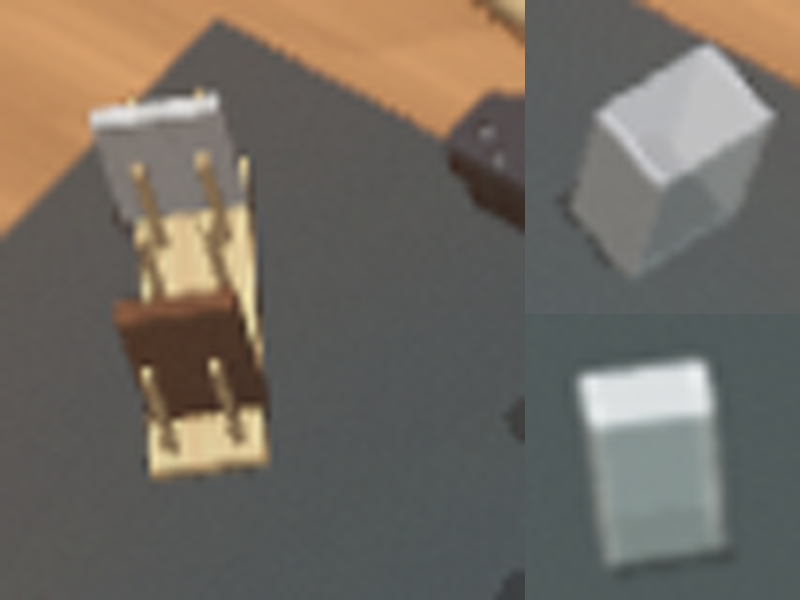

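In the crops, the block's top corners and dowel tops are clear: near dowel pair at (147,372)/(214,362), and a pair beside the free slots at (137,170)/(203,157). The block's left face is frosted and its right face clear. I'll convert these to positions.

```bash
python3 - <<'E'
from h import *
d=load('s1');s=load('side0')
def q(d,s,off,pts,z):
    return np.array([onz(d,(u+.5)/s-.5+off[0],(v+.5)/s-.5+off[1],z)[:2]*1000 for u,v in pts])
print('near tops',q(d,7.5,(145,115),[(147,372),(214,362)],.065).round(1).tolist())
print('mid tops',q(d,7.5,(145,115),[(137,170),(203,157)],.065).round(1).tolist())
print('low stubs',q(d,7.5,(145,115),[(160,243),(220,235),(162,298),(225,290),(170,450),(238,440)],.010).round(1).tolist())
print('base corner',q(d,7.5,(145,115),[(150,466),(268,456)],.010).round(1).tolist())
print('metal top',q(d,7.5,(145,115),[(92,120),(217,100)],.080).round(1).tolist())
print('wood top',q(d,7.5,(145,115),[(116,308),(236,300)],.085).round(1).tolist())
for b in (q(d,7.857,(325,205),[(75,112),(187,45),(248,118),(135,185)],.08),q(s,7.857,(175,155),[(57,61),(183,46),(188,96),(65,114)],.08)):
    print('block',b.round(0).tolist(),b.mean(0).round(1)); e=np.diff(np.vstack([b,b[:1]]),axis=0); print([(round(np.hypot(*x),1),round(np.degrees(np.arctan2(x[1],x[0])),1)) for x in e])
E
```

```text
near tops [[548.5, -337.8], [529.8, -317.7]]
mid tops [[470.0, -409.4], [449.3, -389.9]]
low stubs [[468.8, -412.0], [451.0, -392.3], [491.5, -391.9], [473.2, -371.3], [551.0, -337.7], [531.4, -316.5]]
base corner [[561.9, -339.6], [530.8, -300.6]]
metal top [[467.0, -432.9], [429.8, -394.6]]
wood top [[539.4, -356.6], [509.7, -317.7]]
block [[441.0, 191.0], [395.0, 212.0], [410.0, 244.0], [455.0, 223.0]] [425.1 217.6]
[(np.float64(50.2), np.float64(155.3)), (np.float64(34.9), np.float64(65.3)), (np.float64(49.9), np.float64(-25.4)), (np.float64(34.3), np.float64(-114.1))]
block [[413.0, 248.0], [463.0, 225.0], [446.0, 194.0], [397.0, 214.0]] [429.5 220.4]
[(np.float64(55.0), np.float64(-25.1)), (np.float64(35.5), np.float64(-118.5)), (np.float64(53.0), np.float64(157.1)), (np.float64(37.6), np.float64(64.7))]
```

```bash
cat >> h.py <<'E'
def go(P,yaw,tilt):
    "P: TCP mm; yaw: world heading of the untilted tool x, deg; tilt about tool y"
    o=robot.get_obs(); Rc=R.from_quat(o['tool_rot']); y=np.radians(yaw)
    x=np.array([np.cos(y),np.sin(y),0]); z=np.array([0,0,-1]); yy=np.cross(z,x)
    Rt=R.from_matrix(np.c_[x,yy,z])*R.from_euler('y',tilt,degrees=True)
    p=np.array(o['position'])*1000
    print('t',round(o['time'],2),'at',p.round(1),'F',np.round(o['ft_force'],1),'q',np.round(o['q'],2))
    print('shift',Rc.inv().apply(np.array(P)-p).round(1),'turn',np.degrees((Rc.inv()*Rt).as_rotvec()).round(1))
E
python3 -c "
from h import *
go([437.6,-188.9,106],85.3,45)"
```

```text
t 0.67 at [ 450.1 -110.9  247. ] F [-0.2  1.2  0.1] q [-0.48  0.31  1.82 -0.    1.01 -0.48]
shift [-78.3 -11.4 141. ] turn [-2.  44.9  4.1]
```

```bash
python3 -m crank '[-15,-2,30,0,7,0,0,-30,-4,60,0,14,0,0,-45,-7,85,-1,21,2,0,-60,-9,110,-1,28,2,0,-70,-11,125,-1,34,3,0]'
python3 -c "
from h import *
go([437.6,-188.9,106],85.3,45)"
```

```text
time: 1.08
position: [0.4448, -0.1822, 0.1204]
tool_rot: [0.694, 0.657, 0.215, -0.201]
ft_force: [0.0, 0.1, -0.3]
grip_width: 0.0869
grip_force: 0.0
t 1.08 at [ 444.8 -182.2  120.4] F [ 0.   0.1 -0.3] q [-0.87  0.7   1.75  0.43  1.19 -1.07]
shift [-14.   -6.8   7.9] turn [-0.8 10.8  1.2]
```

```bash
python3 -m crank '[-7,-3,4,0,5,0,0,-14,-6,8,-1,11,1,0,-14,-6,8,-1,11,1,0,-14,-6,8,-1,11,1,0,-14,-6,8,-1,11,1,0]'
python3 -c "
from h import *
go([437.6,-188.9,26],85.3,45)
snap('wrist','w2');snap('scene','s2');snap('side','d2')
a=[cv2.resize(load(n)['p'][:,:,::-1],(400,300),interpolation=cv2.INTER_AREA) for n in('w2','s2')]+[cv2.resize(load('d2')['p'][150:294,180:372,::-1],(400,300))]
cv2.imwrite('pics/c4.png',np.vstack([np.hstack(a[:2]),np.hstack([a[2],cv2.resize(load('s2')['p'][120:264,160:352,::-1],(400,300))])]))"
```

```text
time: 1.5
position: [0.438, -0.1861, 0.1084]
tool_rot: [0.678, 0.628, 0.282, -0.258]
ft_force: [0.5, -0.4, 0.0]
grip_width: 0.0873
grip_force: 0.0
t 1.5 at [ 438.  -186.1  108.4] F [ 0.5 -0.4  0. ] q [-0.93  0.79  1.71  0.5   1.32 -1.16]
shift [-60.2  -0.5  56.3] turn [-0.   0.1  0.3]
```

View pics/c4.png

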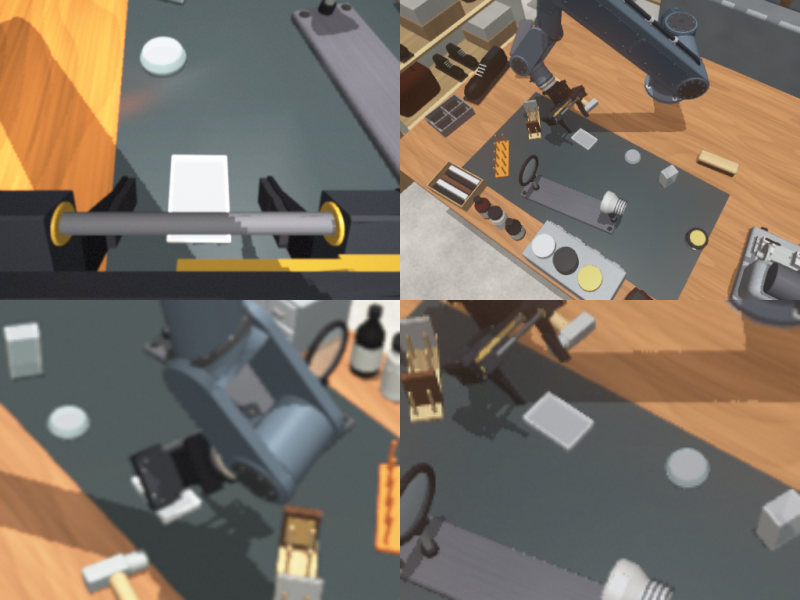

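The wrist view shows the plaque centred between the jaws (columns 169–229 of 400, jaws centred at 200) and aligned. Before going down I'll check where the hammer is relative to the low edge of the gripper body.

```bash
python3 -c "
from h import *
d=load('side0')
for n,u,v in [('headL',345,440),('headR',391,428),('hb',350,450),('nk',375,440),('end',430,550)]: print(n,(onz(d,u*.64,v*.64,.02)*1000).round(0)[:2])
o=robot.get_obs();M=R.from_quat(o['tool_rot']).as_matrix();p=np.array([437.6,-188.9,26])
for y in(-95,95):
  print((p+M@np.array([-37.5,y,-45])).round(0),(p+M@np.array([-37.5,y,-110])).round(0))
"
```

```text
headL [ 261. -210.]
headR [ 343. -237.]
hb [ 256. -233.]
nk [ 304. -242.]
end [ 249. -464.]
[ 338. -240.   31.] [ 335. -286.   77.]
[ 528. -254.   32.] [ 524. -300.   78.]
```

The hammer's head end, at about (343,-237), lies under the body's low edge when tilted 45°. I'll use a 37° tilt, which gives more clearance there and still works at the rack.

```bash
python3 -m crank '[-7,0,6,0,-4,0,0,-14,0,13,0,-8,0,0,-22,0,20,0,-8,0,0,-27,0,26,0,-8,0,0,-30,0,30,0,-8,0,0]'
python3 -c "
from h import *
go([438.2,-182.4,27.2],85.3,37)"
```

```text
time: 2.07
position: [0.4381, -0.1865, 0.0653]
tool_rot: [0.696, 0.644, 0.234, -0.214]
ft_force: [-0.5, 0.1, -0.9]
grip_width: 0.0868
grip_force: 0.0
t 2.07 at [ 438.1 -186.5   65.3] F [-0.5  0.1 -0.9] q [-0.9   0.81  1.76  0.48  1.12 -1.15]
shift [-19.7  -0.4  32.9] turn [ 0.  -0.   0.3]
```

```bash
python3 -m crank '[-5,0,8,0,0,0,0,-10,0,17,0,0,0,0,-15,0,25,0,0,0,0,-18,0,30,0,0,0,0,-18,0,30,0,0,0,0]'
python3 -c "
from h import *
go([438.2,-182.4,27.2],85.3,37)
snap('wrist','w3');snap('scene','s3')
cv2.imwrite('pics/c5.png',np.hstack([cv2.resize(load('w3')['p'][:,:,::-1],(400,300)),cv2.resize(load('s3')['p'][130:220,160:280,::-1],(400,300),interpolation=cv2.INTER_CUBIC)]))"
```

```text
time: 2.48
position: [0.4376, -0.1825, 0.0293]
tool_rot: [0.696, 0.643, 0.234, -0.216]
ft_force: [-0.1, -0.1, 0.3]
grip_width: 0.0871
grip_force: 0.0
t 2.48 at [ 437.6 -182.5   29.3] F [-0.1 -0.1  0.3] q [-0.9   0.87  1.77  0.5   1.06 -1.19]
shift [-1.1  0.6  1.8] turn [-0.  -0.1  0.2]
```

View pics/c5.png

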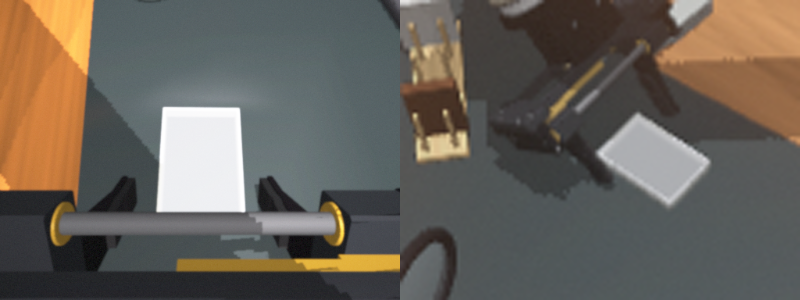

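The plaque sits centred between the fingers and its near end is under the jaws. I'll lower 2 mm, then close.

```bash
python3 -m crank '[-1,0,2,0,0,0,0,-1,0,2,0,0,0,40,-1,0,2,0,0,0,70,-1,0,2,0,0,0,110,-1,0,2,0,0,0,255]' 40
python3 -m crank '[0,0,0,0,0,0,255,0,0,0,0,0,0,255,0,0,0,0,0,0,255,0,0,0,0,0,0,255,0,0,0,0,0,0,255]' 45
```

```text
time: 3.0
position: [0.4383, -0.1828, 0.0289]
tool_rot: [0.696, 0.644, 0.234, -0.214]
ft_force: [0.5, -0.3, -0.0]
grip_width: 0.0677
grip_force: 0.0
time: 3.42
position: [0.4385, -0.1829, 0.0288]
tool_rot: [0.696, 0.644, 0.234, -0.214]
ft_force: [1.3, -0.2, 1.6]
grip_width: 0.0593
grip_force: 45.0
```

```bash
python3 -m crank '[4,0,-6,0,0,0,255,12,0,-16,0,0,0,255,24,0,-32,0,0,0,255,42,0,-56,0,0,0,255,60,0,-80,0,0,0,255]'
python3 -m crank '[12,0,-16,0,0,0,255,24,0,-32,0,0,0,255,30,0,-40,0,0,0,255,30,0,-40,0,0,0,255,30,0,-40,0,0,0,255]'
python3 -c "
from h import *
go([438.2,-182.4,180],85.3,37)
snap('scene','s4');snap('wrist','w4');snap('side','d4')
cv2.imwrite('pics/c6.png',np.hstack([cv2.resize(load('s4')['p'][90:210,140:300,::-1],(400,300)),cv2.resize(load('d4')['p'][90:300,180:460,::-1],(400,300),interpolation=cv2.INTER_CUBIC)]))"
```

```text
time: 3.83
position: [0.4371, -0.1823, 0.13]
tool_rot: [0.696, 0.644, 0.234, -0.215]
ft_force: [-0.1, 0.2, -1.8]
grip_width: 0.0589
grip_force: 44.9
time: 4.25
position: [0.4374, -0.183, 0.1789]
tool_rot: [0.696, 0.644, 0.234, -0.214]
ft_force: [0.8, 0.4, -1.4]
grip_width: 0.0587
grip_force: 44.9
t 4.25 at [ 437.4 -183.   178.9] F [ 0.8  0.4 -1.4] q [-0.9   0.61  1.73  0.44  1.33 -1.04]
shift [ 1.2  0.7 -0.5] turn [0.1 0.1 0.3]
```

View pics/c6.png

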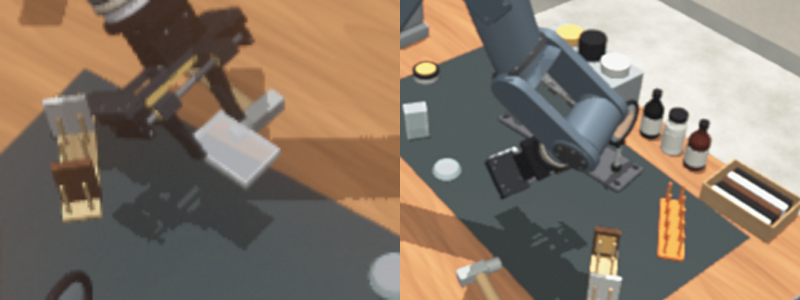

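The plaque is lifted and looks roughly level. I'll check for droop by fitting its outline on the plane it should occupy.

```bash
python3 - <<'E'
from h import *
b=lambda p,h:(h[...,2]>140)&(h[...,1]<40)
d=load('s4');p=d['p'];h=cv2.cvtColor(p,cv2.COLOR_RGB2HSV).astype(int)
print(rect('s4',(214,256,130,170),.162,b))
b2=lambda p,h:(h[...,2]>150)&(h[...,1]<45)
d=load('w4');p=d['p'];h=cv2.cvtColor(p,cv2.COLOR_RGB2HSV).astype(int)
print(rect('w4',(190,330,110,270),.162,b2), proj(d,[.4412,-.103,.162]),proj(d,[.4412,-.103,.150]))
for P in ([.414,-.101,.162],[.473,-.105,.162]): print(proj(d,P))
E
```

```text
(array([218, 130], dtype=int32), array([252, 163], dtype=int32), array([ 413.7, -145.6,   91.3,  117. ,   84.5]))
(array([197, 135], dtype=int32), array([308, 269], dtype=int32), array([ 441. , -140.7,   80.5,   61.1,   84.3])) [248.7474902  139.41330531] [248.8868268  148.41445258]
[204.08433629 139.5209837 ]
[300.82923382 138.78985722]
```

No droop. Next I'll work out the hover pose over the free slot beside the wooden plaque and move there in stages, raised.

```bash
python3 -c "
from h import *
go([455,-230,230],70,5)"
```

```text
t 4.4 at [ 437.1 -182.5  177.7] F [-0.2 -0.8 -1.4] q [-0.9   0.61  1.73  0.44  1.33 -1.04]
shift [ -5.1  21.7 -69.4] turn [ -5.5 -31.9  14.7]
```

```bash
python3 -m crank '[-1,4,-14,-1,-6,3,255,-2,8,-28,-2,-12,6,255,-3,12,-42,-3,-19,9,255,-4,17,-55,-4,-25,12,255,-5,22,-69,-5,-31,14,255]'
python3 -c "
from h import *
go([480,-290,235],57,-25)"
```

```text
time: 4.82
position: [0.4553, -0.2301, 0.2305]
tool_rot: [0.815, 0.577, 0.039, -0.031]
ft_force: [-0.9, -0.2, -1.9]
grip_width: 0.0589
grip_force: 44.9
t 4.82 at [ 455.3 -230.1  230.5] F [-0.9 -0.2 -1.9] q [-0.74  0.41  1.72  0.1   1.06 -0.45]
shift [-47.6  43.2  -9.5] turn [  2.  -30.5  13.6]
```

```bash
python3 -m crank '[-9,9,-2,0,-6,3,255,-19,17,-4,1,-12,5,255,-29,26,-6,1,-18,8,255,-38,35,-8,2,-24,11,255,-48,43,-9,2,-30,13,255]'
python3 -c "
from h import *
go([516.4,-348.4,225],42.5,-53)"
```

```text
time: 5.23
position: [0.4808, -0.2903, 0.234]
tool_rot: [0.856, 0.471, -0.187, 0.102]
ft_force: [-0.3, -0.3, -2.0]
grip_width: 0.059
grip_force: 44.9
t 5.23 at [ 480.8 -290.3  234. ] F [-0.3 -0.3 -2. ] q [-0.53  0.51  1.6  -0.48  1.1   0.27]
shift [-23.6  61.2  20.6] turn [  9.5 -28.2  12. ]
```

```bash
python3 -m crank '[-5,12,4,2,-6,2,255,-10,24,8,4,-12,5,255,-15,37,12,6,-17,7,255,-20,49,16,8,-23,10,255,-24,61,21,9,-28,12,255]'
python3 -m crank '[0,0,0,0,0,0,255,0,0,0,0,0,0,255,0,0,0,0,0,0,255,0,0,0,0,0,0,255,0,0,0,0,0,0,255]'
python3 -c "
from h import *
go([516.4,-348.4,200],42.5,-53)
snap('scene','s5');snap('side','d5');snap('wrist','w5')
a=cv2.resize(load('s5')['p'][95:215,115:275,::-1],(800,600),interpolation=cv2.INTER_CUBIC)
b=cv2.resize(load('d5')['p'][190:330,240:400,::-1],(400,350),interpolation=cv2.INTER_CUBIC)
a=cv2.resize(a,(400,300));w=cv2.resize(load('w5')['p'][:,:,::-1],(400,300))
cv2.imwrite('pics/c7.png',np.vstack([np.hstack([a,w]),np.hstack([b[50:350],b[50:350]*0])]))"
```

```text
time: 5.65
position: [0.5164, -0.3481, 0.2231]
tool_rot: [0.834, 0.327, -0.413, 0.163]
ft_force: [0.8, -1.0, -1.8]
grip_width: 0.0591
grip_force: 45.0
time: 6.07
position: [0.5152, -0.3484, 0.2267]
tool_rot: [0.835, 0.327, -0.41, 0.164]
ft_force: [0.1, -0.0, -1.4]
grip_width: 0.0588
grip_force: 45.0
t 6.07 at [ 515.2 -348.4  226.7] F [ 0.1 -0.  -1.4] q [-0.44  0.78  1.31 -0.83  1.52  0.64]
shift [21.7  0.7 15.5] turn [ 0.5 -0.6  0. ]
```

View pics/c7.png

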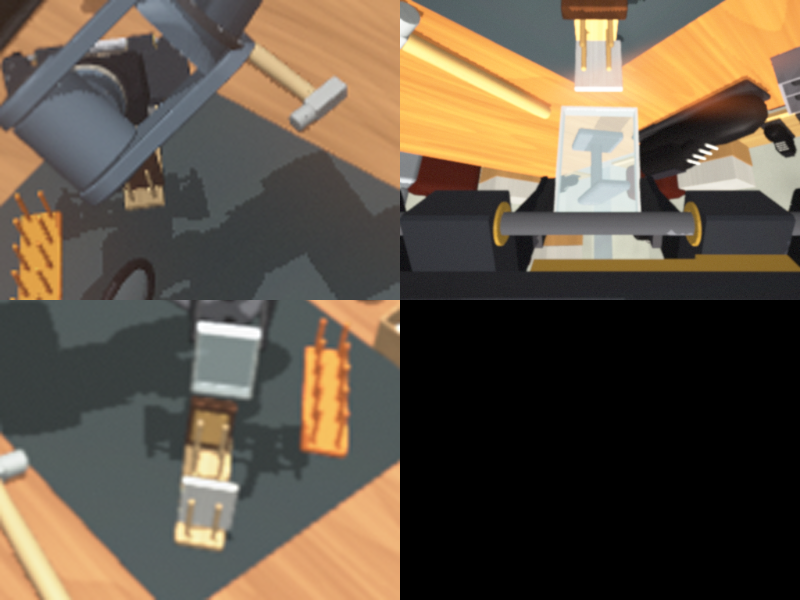

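The wrist view shows the plaque (columns 558–638 of the right panel) lined up with the rack's metal plaque (576–622). In the side view it hangs upright above the rack. I'll check the rack axis from the side and wrist pixels before lowering.

```bash
python3 - <<'E'
from h import *
d=load('d5');w=load('w5')
C=np.array([486.3,-376]);a=np.radians(42.5);u=np.array([np.cos(a),np.sin(a)]);x=np.array([u[1],-u[0]])
def loc(P): P=np.array(P)[:2]*1000-C; return [round(P@x,1),round(P@u,1)]
for n,c,r,z in [('front dowels',190,505,.065),('',218,506,.065),('midpair?',198,427,.065),('',222,427,.065),('base front',178,539,.010),('',224,547,.010),('metal top',180,480,.080),('',238,486,.080),('wood top',190,404,.085),('',236,404,.085)]:
    print(n,loc(onz(d,240+c/2.5,190+(r-250)/2.5,z)))
print('wrist: metal top',loc(onz(w,174*1.28,90*1.28,.080)),loc(onz(w,223*1.28,90*1.28,.080)))
print('plate bottom (wrist far edge) as world at z~146+', end=' ')
h=cv2.cvtColor(w['p'],cv2.COLOR_RGB2HSV)
# predicted plate centre now and its corners in side/wrist
o=robot.get_obs();p=np.array(o['position'])*1000;U=np.r_[u,0];X=np.r_[x,0]
c=p-22.8*U-np.array([0,0,34.9])
print(c.round(0),loc(c/1000))
for s in(-1,1):
  for zz in(-45,45):
    for t in(-6,6): 
      q=(c+30*s*X+np.array([0,0,zz])+t*U)/1000; print(s,zz,t,'side',((proj(d,q)-[240,190])*2.5+[0,250]).round(0),'wrist',(proj(w,q)/1.28+[400,0]).round(0))
E
```

```text
front dowels [np.float64(-14.7), np.float64(-72.6)]
 [np.float64(13.9), np.float64(-68.3)]
midpair? [np.float64(-14.6), np.float64(33.9)]
 [np.float64(11.5), np.float64(39.0)]
base front [np.float64(-21.7), np.float64(-77.3)]
 [np.float64(27.1), np.float64(-78.0)]
metal top [np.float64(-28.0), np.float64(-54.3)]
 [np.float64(31.7), np.float64(-50.5)]
wood top [np.float64(-26.5), np.float64(47.9)]
 [np.float64(23.4), np.float64(57.6)]
wrist: metal top [np.float64(-27.1), np.float64(-51.5)] [np.float64(30.1), np.float64(-51.5)]
plate bottom (wrist far edge) as world at z~146+ [ 499. -364.  192.] [np.float64(-0.5), np.float64(17.2)]
-1 -45 -6 side [189. 390.] wrist [562. 116.]
-1 -45 6 side [190. 382.] wrist [560. 109.]
-1 45 -6 side [198. 329.] wrist [557. 228.]
-1 45 6 side [199. 321.] wrist [554. 228.]
1 -45 -6 side [247. 399.] wrist [633. 116.]
1 -45 6 side [247. 390.] wrist [636. 109.]
1 45 -6 side [259. 338.] wrist [641. 228.]
1 45 6 side [259. 329.] wrist [644. 227.]
```

The prediction agrees with both views to 1–2 px, and the rack frame holds. Lowering.

```bash
python3 -m crank '[14,0,11,0,0,0,255,32,0,25,0,0,0,255,52,0,40,0,0,0,255,72,0,55,0,0,0,255,84,0,64,0,0,0,255]'
python3 -m crank '[0,0,0,0,0,0,255,0,0,0,0,0,0,255,0,0,0,0,0,0,255,0,0,0,0,0,0,255,0,0,0,0,0,0,255]'
python3 -c "
from h import *
go([516.4,-348.4,90],42.5,-53)"
```

```text
time: 6.63
position: [0.5151, -0.3478, 0.116]
tool_rot: [0.835, 0.328, -0.411, 0.162]
ft_force: [0.0, 0.6, -1.9]
grip_width: 0.0588
grip_force: 45.0
time: 7.05
position: [0.5171, -0.3491, 0.1213]
tool_rot: [0.835, 0.327, -0.41, 0.165]
ft_force: [0.2, 1.0, -1.9]
grip_width: 0.0587
grip_force: 45.0
t 7.05 at [ 517.1 -349.1  121.3] F [ 0.2  1.  -1.9] q [-0.44  0.92  1.34 -0.84  1.41  0.77]
shift [24.8 -1.2 19.2] turn [ 0.6 -0.6 -0.1]
```

```bash
python3 -m crank '[4,0,3,0,0,0,255,8,0,6,0,0,0,255,12,0,9,0,0,0,255,16,0,12,0,0,0,255,18,0,14,0,0,0,255]'
python3 -m crank '[0,0,0,0,0,0,255,1,0,1,0,0,0,255,1,0,1,0,0,0,255,2,0,2,0,0,0,255,2,0,2,0,0,0,255]'
python3 -m crank '[1,0,1,0,0,0,255,1,0,1,0,0,0,255,2,0,1,0,0,0,255,2,0,1,0,0,0,255,2,0,1,0,0,0,255]'
```

```text
time: 7.47
position: [0.516, -0.3486, 0.0958]
tool_rot: [0.835, 0.328, -0.411, 0.163]
ft_force: [0.8, 0.3, -1.9]
grip_width: 0.0587
grip_force: 45.0
time: 7.88
position: [0.5161, -0.3491, 0.0941]
tool_rot: [0.835, 0.327, -0.411, 0.164]
ft_force: [0.0, -0.0, -2.1]
grip_width: 0.0585
grip_force: 45.0
time: 8.3
position: [0.5164, -0.3487, 0.0919]
tool_rot: [0.835, 0.327, -0.411, 0.164]
ft_force: [0.1, -0.7, -2.2]
grip_width: 0.0587
grip_force: 45.0
```

```bash
python3 -m crank '[1,0,0,0,0,0,255,1,0,1,0,0,0,255,1,0,1,0,0,0,255,1,0,1,0,0,0,255,1,0,1,0,0,0,255]'
python3 -m crank '[1,0,0,0,0,0,255,1,0,1,0,0,0,255,1,0,1,0,0,0,255,1,0,1,0,0,0,255,1,0,1,0,0,0,255]'
```

```text
time: 8.72
position: [0.5164, -0.349, 0.0913]
tool_rot: [0.835, 0.327, -0.411, 0.164]
ft_force: [0.5, 1.2, 2.7]
grip_width: 0.059
grip_force: 44.9
time: 9.13
position: [0.5161, -0.3494, 0.0912]
tool_rot: [0.834, 0.327, -0.412, 0.165]
ft_force: [-0.3, 1.2, 7.6]
grip_width: 0.0589
grip_force: 44.9
```

The plaque is on the floor at about 9 N. I'll ease back a touch, slacken the grip and open slowly.

```bash
python3 -m crank '[-1,0,-1,0,0,0,255,-1,0,-1,0,0,0,255,-1,0,-1,0,0,0,255,-1,0,-1,0,0,0,255,-1,0,-1,0,0,0,255]' 10
python3 -m crank '[0,0,0,0,0,0,255,0,0,0,0,0,0,90,0,0,0,0,0,0,80,0,0,0,0,0,0,74,0,0,0,0,0,0,70]' 5
python3 -m crank '[0,0,0,0,0,0,65,0,0,0,0,0,0,55,0,0,0,0,0,0,45,0,0,0,0,0,0,30,0,0,0,0,0,0,30]' 5
python3 -c "
from h import *
snap('side','d6');snap('wrist','w6');go([516,-349,91],42.5,-53)
a=load('d6');print(np.abs(a['p'].astype(int)[180:330,300:370]-load('d5')['p'][180:330,300:370]).mean().round(1))"
```

```text
time: 9.55
position: [0.5164, -0.3493, 0.0909]
tool_rot: [0.835, 0.327, -0.411, 0.164]
ft_force: [1.2, 0.4, 3.8]
grip_width: 0.0597
grip_force: 10.0
time: 9.97
position: [0.5164, -0.3487, 0.0897]
tool_rot: [0.835, 0.328, -0.41, 0.163]
ft_force: [1.2, -1.7, 0.6]
grip_width: 0.0623
grip_force: 0.4
time: 10.38
position: [0.5161, -0.3487, 0.0902]
tool_rot: [0.835, 0.328, -0.411, 0.164]
ft_force: [-0.2, 0.0, -0.6]
grip_width: 0.0747
grip_force: 0.0
t 10.48 at [ 516.2 -348.8   90.4] F [-1.  -0.   0.1] q [-0.44  0.97  1.34 -0.85  1.38  0.8 ]
shift [-0.6 -0.  -0.2] turn [ 0.5 -0.5  0.1]
23.9
```

```bash
python3 -m crank '[0,0,-5,0,0,0,30,0,0,-12,0,0,0,30,-3,0,-25,0,0,0,30,-15,0,-45,0,0,0,30,-30,0,-65,0,0,0,30]'
python3 -m crank '[-25,0,-18,0,0,0,30,-50,0,-38,0,0,0,30,-70,0,-55,0,0,0,30,-70,0,-55,0,0,0,30,-70,0,-55,0,0,0,30]'
python3 -c "
from h import *
snap('side','d7');snap('scene','s7');go([516.4,-200,300],90,0)
h=load('d7')['p'];C=np.array([486.3,-376]);a=np.radians(42.5);u=np.array([np.cos(a),np.sin(a)]);x=np.array([u[1],-u[0]])
for n in('d7',):
  d=load(n);hs=cv2.cvtColor(d['p'],cv2.COLOR_RGB2HSV);
  b=((hs[...,2]>185)&(hs[...,1]<40)).astype(np.uint8);b[:225]=0;b[300:]=0;b[:,:300]=0;b[:,350:]=0
  m,l,st,c=cv2.connectedComponentsWithStats(b)
  for i in range(1,m):
    if st[i,4]>8: 
      P=onz(d,*c[i],.100)[:2]*1000-C; print(st[i],c[i].round(1),'rack x,y at z=100',(P@x).round(1),(P@u).round(1))
"
```

```text
time: 10.9
position: [0.541, -0.3248, 0.1543]
tool_rot: [0.835, 0.328, -0.411, 0.163]
ft_force: [0.2, 0.5, 0.4]
grip_width: 0.0768
grip_force: 0.0
time: 11.32
position: [0.5424, -0.3246, 0.246]
tool_rot: [0.836, 0.327, -0.408, 0.166]
ft_force: [-0.7, -0.5, -0.2]
grip_width: 0.0771
grip_force: 0.0
t 11.42 at [ 540.9 -324.3  242.7] F [-0.3  0.   0.4] q [-0.39  0.78  1.25 -0.81  1.59  0.62]
shift [  -5.  -107.4  -88.2] turn [-21.3  49.5 -43.7]
[315 254  23   8 114] [325.9 257.3] rack x,y at z=100 0.9 19.2
[313 270   4   9  19] [314.4 274.8] rack x,y at z=100 -24.5 -45.9
[329 272   4   9  19] [330.7 277.3] rack x,y at z=100 17.5 -45.7
[319 275   8   6  36] [322.5 277.1] rack x,y at z=100 -3.4 -49.1
[313 281  22   6  75] [323.7 283.3] rack x,y at z=100 1.1 -68.5
```

The plaque's top edge reads rack (0.9, 19.2) mm at z=100, so it stands upright in slot_b. Next I'll fly over the stand to measure it with the wrist camera, then go to the block.

```bash
python3 -c "
from h import *
go([560,-250,310],65,-25)"
```

```text
t 11.42 at [ 540.9 -324.3  242.7] F [-0.3  0.   0.4] q [-0.39  0.78  1.25 -0.81  1.59  0.62]
shift [-14.  -41.1 -92.4] turn [-13.7  27.1 -17.5]
```

```bash
python3 -m crank '[-3,-8,-18,-3,5,-3,30,-6,-16,-37,-6,11,-7,30,-8,-25,-55,-8,16,-10,30,-11,-33,-74,-11,22,-14,30,-14,-41,-92,-14,27,-17,30]'
python3 -c "
from h import *
go([610,-120,330],98,0)"
```

```text
time: 11.83
position: [0.5601, -0.2494, 0.3089]
tool_rot: [0.824, 0.524, -0.181, 0.119]
ft_force: [0.4, -0.8, 0.2]
grip_width: 0.077
grip_force: 0.0
t 11.83 at [ 560.1 -249.4  308.9] F [ 0.4 -0.8  0.2] q [-0.41  0.49  1.39 -0.46  1.29  0.17]
shift [116.3  -9.2 -77.8] turn [ -6.8  24.5 -32.5]
```

```bash
python3 -m crank '[23,-2,-15,-1,4,-6,0,46,-4,-30,-2,9,-12,0,70,-6,-47,-4,14,-18,0,93,-7,-62,-5,19,-25,0,116,-9,-78,-7,24,-32,0]'
python3 -m crank '[0,0,0,0,0,0,0,0,0,0,0,0,0,0,0,0,0,0,0,0,0,0,0,0,0,0,0,0,0,0,0,0,0,0,0]'
python3 - <<'E'
from h import *
go([560,0,330],80,0)
snap('wrist','w8');snap('scene','s8');snap('side','d8')
for n in('w8','s8','d8'):
    d=load(n);h=cv2.cvtColor(d['p'],cv2.COLOR_RGB2HSV)
    for P in ([.697,-.03,.014],[.68,.05,.014],[.66,-.03,0.0],[.71,-.12,.014],[.60,-.03,.0]):
        u,v=proj(d,P).astype(int)
        if 0<=u<512 and 0<=v<384: print(n,P,(u,v),d['p'][v,u],h[v,u])
E
```

```text
time: 12.25
position: [0.6103, -0.1204, 0.3295]
tool_rot: [0.684, 0.729, -0.025, 0.016]
ft_force: [-0.3, 0.3, -0.5]
grip_width: 0.0866
grip_force: 0.0
time: 12.67
position: [0.61, -0.1225, 0.3297]
tool_rot: [0.686, 0.727, -0.027, 0.018]
ft_force: [0.3, -0.0, 0.1]
grip_width: 0.0867
grip_force: 0.0
t 12.67 at [ 610.  -122.5  329.7] F [ 0.3 -0.   0.1] q [-0.35  0.45  1.34 -0.06  1.35 -0.39]
shift [124.9 -43.   -7.5] turn [-0.4  3.7 13.3]
w8 [0.697, -0.03, 0.014] (np.int64(326), np.int64(71)) [152 150 158] [128  13 158]
w8 [0.68, 0.05, 0.014] (np.int64(321), np.int64(0)) [155 152 161] [130  14 161]
w8 [0.66, -0.03, 0.0] (np.int64(296), np.int64(69)) [156 153 161] [131  13 161]
w8 [0.71, -0.12, 0.014] (np.int64(326), np.int64(139)) [146 143 153] [129  17 153]
w8 [0.6, -0.03, 0.0] (np.int64(252), np.int64(66)) [144 155 157] [ 95  21 157]
s8 [0.697, -0.03, 0.014] (np.int64(218), np.int64(259)) [118 118 124] [120  12 124]
s8 [0.68, 0.05, 0.014] (np.int64(244), np.int64(269)) [124 123 130] [124  14 130]
s8 [0.66, -0.03, 0.0] (np.int64(226), np.int64(251)) [116 115 123] [124  17 123]
s8 [0.71, -0.12, 0.014] (np.int64(189), np.int64(247)) [117 114 121] [133  15 121]
s8 [0.6, -0.03, 0.0] (np.int64(237), np.int64(235)) [87 96 96] [90 24 96]
d8 [0.697, -0.03, 0.014] (np.int64(296), np.int64(187)) [125 125 130] [120  10 130]
d8 [0.68, 0.05, 0.014] (np.int64(278), np.int64(177)) [126 125 131] [125  12 131]
d8 [0.66, -0.03, 0.0] (np.int64(288), np.int64(194)) [121 120 126] [125  12 126]
d8 [0.71, -0.12, 0.014] (np.int64(317), np.int64(200)) [122 122 126] [120   8 126]
d8 [0.6, -0.03, 0.0] (np.int64(274), np.int64(201)) [83 93 92] [87 27 93]
```

```bash
python3 - <<'E'
from h import *
for n,seed in (('w8',(326,71)),('s8',(218,259)),('d8',(296,187)),('scene0',(190,248)),('side0',(317,201))):
    d=load(n);p=cv2.medianBlur(d['p'],3).astype(int);r,g,b=p[...,0],p[...,1],p[...,2]
    M=((r-g>=-3)&(b-r>=0)&(b-r<14)&(p.sum(2)>150)).astype(np.uint8)
    P0=np.array([onz(d,u,v,.014)[:2]*1000 for v in range(384) for u in range(512)]).reshape(384,512,2)
    M[(P0[...,0]<590)|(P0[...,0]>800)|(P0[...,1]<-240)|(P0[...,1]>180)]=0
    M=cv2.morphologyEx(M,cv2.MORPH_OPEN,np.ones((3,3),np.uint8))
    k,l,st,c=cv2.connectedComponentsWithStats(M); 
    i=l[seed[1],seed[0]] or 1+np.argmax(st[1:,4]); 
    P=P0[l==i].astype(np.float32); print(n,st[i],np.round(np.r_[cv2.minAreaRect(P)[0],cv2.minAreaRect(P)[1],cv2.minAreaRect(P)[2]],1))
    # side edges & widths along heading
    a=np.radians(100.2);e=np.array([np.cos(a),np.sin(a)]);x=np.array([e[1],-e[0]])
    q=P-np.array([697,-28]); ux,uy=q@x,q@e
    print('  y-range',np.percentile(uy,[.3,99.7]).round(1),[ (t,np.percentile(ux[abs(uy-t)<8],[1,99]).round(1).tolist()) for t in (-150,-100,-50,0,50,100,150) if (abs(uy-t)<8).sum()>20])
E
```

```text
w8 [  280     0    96   204 14174] [709.2 -77.  117.6 271.6  10. ]
  y-range [-181.6   82.5] [(-150, [-54.8, 41.6]), (-100, [-53.8, 57.7]), (-50, [-53.9, 43.9]), (0, [-52.7, 43.9]), (50, [-52.9, 43.9])]
s8 [ 140  203  145   97 4376] [714.7 -39.5 388.  205.2  84. ]
  y-range [-218.8  179.8] [(-150, [-128.6, 75.8]), (-100, [-63.6, 85.5]), (-50, [-52.5, 42.9]), (0, [-52.2, 43.4]), (50, [-51.9, 43.3]), (100, [-49.7, 47.0]), (150, [-28.9, 47.3])]
d8 [ 251  162   98   63 2122] [692.1 -37.3 113.1 371.8   9.3]
  y-range [-192.6  173.9] [(-150, [-63.5, 38.8]), (-100, [-61.1, 43.9]), (-50, [-58.9, 42.2]), (0, [-57.2, 41.5]), (50, [-58.7, 43.2]), (100, [-56.3, 43.1]), (150, [-56.0, 42.5])]
scene0 [ 140  224  145   76 4073] [714.9 -44.1 139.5 410.7   9.9]
  y-range [-219.1  180.6] [(-150, [-53.1, 76.2]), (-100, [-53.2, 79.6]), (-50, [-53.6, 45.6]), (0, [-53.3, 43.4]), (50, [-53.0, 43.3]), (100, [-49.7, 47.5]), (150, [-26.2, 47.3])]
side0 [ 251  162   98   63 2152] [689.6 -34.5 109.  379.7   9.3]
  y-range [-192.7  176.5] [(-150, [-61.5, 36.2]), (-100, [-60.4, 41.6]), (-50, [-62.6, 42.2]), (0, [-59.5, 42.1]), (50, [-58.7, 43.2]), (100, [-56.3, 43.1]), (150, [-56.0, 42.5])]
```

```bash
python3 -m crank '[40,-2,0,0,1,1,0,80,-5,0,0,2,2,0,120,-8,0,-1,3,4,0,155,-10,-5,-1,4,4,0,170,-10,-10,-1,4,4,0]'
python3 -m crank '[0,0,0,0,0,0,0,0,0,0,0,0,0,0,0,0,0,0,0,0,0,0,0,0,0,0,0,0,0,0,0,0,0,0,0]'
python3 - <<'E'
from h import *
go([426,218.5,160],65,0)
snap('wrist','w9')
d=load('w9');p=cv2.medianBlur(d['p'],3).astype(int);r,g,b=p[...,0],p[...,1],p[...,2]
P0=np.array([onz(d,u,v,.014)[:2]*1000 for v in range(384) for u in range(512)]).reshape(384,512,2)
M=((r-g>=-3)&(b-r>=0)&(b-r<14)&(p.sum(2)>150))
a=np.radians(99.6);e=np.array([np.cos(a),np.sin(a)]);x=np.array([e[1],-e[0]])
q=P0-np.array([697,-28]);ux,uy=q@x,q@e
for t in (-45,-40,-35,-30,-20,-10,0,10,20,30):
    s=M&(abs(ux-t)<2)&(uy>-60)&(uy<260); print(t,np.percentile(uy[s],[1,50,95,99,100]).round(0) if s.sum()>5 else None,end=' ')
print()
for t in (0,50,80,100,120,140,160):
    s=M&(abs(uy-t)<4)&(abs(ux)<120); print(t,np.percentile(ux[s],[1,99]).round(1) if s.sum()>5 else None)
w=[.8,.2]
bl=lambda p,h:(h[...,2]>150)&(h[...,1]<40)
print('block px', proj(d,[.426,.2185,.08]), 'lampend px',proj(d,[(697-28*0-4)/1000,.15,.014]))
cv2.imwrite('pics/c8.png',np.hstack([cv2.resize(d['p'][:,:,::-1],(600,450))]))
E
```

```text
time: 13.23
position: [0.5888, 0.0511, 0.3297]
tool_rot: [0.71, 0.704, 0.005, -0.002]
ft_force: [0.8, -1.3, 0.2]
grip_width: 0.0873
grip_force: 0.0
time: 13.65
position: [0.5909, 0.0461, 0.3299]
tool_rot: [0.712, 0.702, 0.005, -0.0]
ft_force: [-0.0, -0.6, 0.1]
grip_width: 0.0869
grip_force: 0.0
t 13.65 at [590.9  46.1 329.9] F [-0.  -0.6  0.1] q [-0.11  0.4   1.42  0.01  1.32 -0.1 ]
shift [ 169.1 -168.2  169.9] turn [ 0.3 -0.5 24.2]
-45 [-57.  69. 172. 179. 181.] -40 [-57.  66. 159. 180. 181.] -35 [-55.  69. 173. 181. 183.] -30 [-57.  75. 175. 183. 185.] -20 [-58.  49. 179. 186. 190.] -10 [-57.  41. 191. 211. 213.] 0 [-58.  36. 201. 214. 215.] 10 [-49.  39. 202. 217. 218.] 20 [-47.  42. 133. 214. 216.] 30 [-42.  77. 208. 214. 216.] 
0 [-52.1 117.1]
50 [-54.6  43.9]
80 [-53.  118.4]
100 [-53.1 115.2]
120 [-55.  85.]
140 [-54.8  87.2]
160 [-55.3  72.2]
block px [94.50421235  6.14818906] lampend px [326.49299534  74.34075061]
```

The wrist view puts the stand's lamp end at y≈+180. Together with the triangulated lens this gives the light point at (693, -35, 150), heading 99.6°. Next, the block.

```bash
python3 -m crank '[34,-34,20,0,0,5,0,62,-62,40,0,0,10,0,90,-90,65,0,0,15,0,115,-115,85,0,0,20,0,140,-140,105,0,0,24,0]'
python3 -m crank '[0,0,0,0,0,0,0,0,0,0,0,0,0,0,0,0,0,0,0,0,0,0,0,0,0,0,0,0,0,0,0,0,0,0,0]'
python3 -c "
from h import *
go([426,218.5,200],65,0)"
```

```text
time: 14.12
position: [0.4619, 0.1799, 0.2325]
tool_rot: [0.843, 0.537, 0.005, -0.001]
ft_force: [0.3, 0.8, -0.5]
grip_width: 0.0869
grip_force: 0.0
time: 14.53
position: [0.4648, 0.1788, 0.234]
tool_rot: [0.842, 0.539, 0.006, -0.0]
ft_force: [-0.0, 0.1, 0.0]
grip_width: 0.0871
grip_force: 0.0
t 14.53 at [464.8 178.8 234. ] F [-0.   0.1  0. ] q [0.14 0.37 1.77 0.01 0.99 0.57]
shift [ 19.5 -52.   33.9] turn [ 0.3 -0.6  0.3]
```

```bash
python3 -m crank '[7,-17,11,0,0,0,0,13,-34,22,0,0,0,0,19,-52,34,0,-1,0,0,19,-52,34,0,-1,0,0,19,-52,34,0,-1,0,0]'
python3 - <<'E'
from h import *
go([426,218.5,52],65,0)
snap('wrist','w10');snap('scene','s10');d=load('w10')
for n,z in (('w10',.08),('s10',.08)):
    d=load(n);h=cv2.cvtColor(d['p'],cv2.COLOR_RGB2HSV);c=proj(d,[.426,.2185,.08]);print(n,c.round(0),h[int(c[1]),int(c[0])],h[int(c[1])+6,int(c[0])-6])
    for th in(120,140,160,180,200):
      try:
        if n=='w10':print(th,rect(n,(170,330,110,262),z,lambda p,h:(h[...,2]>th)&(h[...,1]<30)))
        else: print(th,rect(n,(330,360,208,228),z,lambda p,h:(h[...,2]>th)&(h[...,1]<30)))
      except ValueError: pass
# corner colours line scan through the centre in wrist
d=load('w10');g=d['p'].mean(2);print(g[190,180:330:4].astype(int).tolist());print(g[110:264:4,250].astype(int).tolist())
cor=[(426+25*s*np.cos(-.436)-18*t*np.sin(-.436),218.5+25*s*np.sin(-.436)+18*t*np.cos(-.436)) for s,t in((1,1),(1,-1),(-1,-1),(-1,1))]
print([proj(d,[a/1000,b/1000,z]).round(0).tolist() for a,b in cor for z in(.08,0.0)])
E
```

```text
time: 14.95
position: [0.4241, 0.2188, 0.1992]
tool_rot: [0.842, 0.54, -0.003, 0.004]
ft_force: [0.2, 0.5, -0.4]
grip_width: 0.087
grip_force: 0.0
t 14.95 at [424.1 218.8 199.2] F [ 0.2  0.5 -0.4] q [ 0.25  0.41  1.84 -0.01  0.89  0.68]
shift [  1.8   1.4 147.2] turn [0.2 0.5 0.4]
w10 [255. 192.] [114   5 242] [110   3 242]
120 (array([170, 110], dtype=int32), array([329, 212], dtype=int32), array([432.2, 242.7,  84.6, 127.9,  65.4]))
140 (array([225, 151], dtype=int32), array([287, 211], dtype=int32), array([430.4, 226.4,  51.7,  51.6,  65.4]))
160 (array([225, 168], dtype=int32), array([287, 211], dtype=int32), array([427.6, 219.9,  37.7,  51.3,  65.4]))
180 (array([225, 169], dtype=int32), array([287, 211], dtype=int32), array([427.4, 219.6,  36.8,  50.9,  65.4]))
200 (array([226, 169], dtype=int32), array([286, 211], dtype=int32), array([427.4, 219.6,  36. ,  50.3,  66.5]))
s10 [345. 220.] [110   4 186] [ 45   3 155]
120 (array([334, 211], dtype=int32), array([355, 227], dtype=int32), array([428.7, 221.7,  48.5,  52.4,  65.4]))
140 (array([335, 211], dtype=int32), array([355, 227], dtype=int32), array([426. , 217.6,  36.2,  50.2,  66.4]))
160 (array([335, 211], dtype=int32), array([355, 227], dtype=int32), array([425.6, 217. ,  34.3,  49.2,  65.4]))
180 (array([344, 212], dtype=int32), array([354, 225], dtype=int32), array([420.8, 220.3,  31.4,  33.7,  64.9]))
[125, 122, 100, 77, 76, 75, 77, 78, 78, 78, 74, 93, 249, 247, 240, 240, 239, 239, 239, 241, 239, 239, 239, 238, 241, 248, 247, 81, 76, 73, 74, 76, 72, 71, 72, 75, 74, 71]
[126, 129, 127, 126, 129, 127, 129, 127, 127, 124, 98, 127, 131, 131, 131, 210, 241, 239, 239, 239, 240, 239, 239, 239, 240, 223, 73, 71, 77, 74, 79, 104, 114, 116, 114, 115, 115, 105, 75]
[[286.0, 172.0], [278.0, 153.0], [284.0, 212.0], [277.0, 185.0], [225.0, 212.0], [231.0, 185.0], [225.0, 171.0], [231.0, 152.0]]
```

The wrist view gives a 36 × 50 mm top at (427, 219), heading 65.4°, which matches the block. Descending.

```bash
python3 -m crank '[0,1,30,0,0,0,0,1,2,60,0,0,0,0,1,2,90,0,0,0,0,1,2,115,0,0,0,0,1,2,128,0,0,0,0]'
python3 -m crank '[0,0,7,0,0,0,0,0,0,14,0,0,0,0,0,0,16,0,0,0,0,0,0,16,0,0,0,0,0,0,16,0,0,0,50]'
python3 -m crank '[0,0,0,0,0,0,90,0,0,0,0,0,0,110,0,0,0,0,0,0,130,0,0,0,0,0,0,255,0,0,0,0,0,0,255]' 45
python3 -m crank '[0,0,0,0,0,0,255,0,0,0,0,0,0,255,0,0,0,0,0,0,255,0,0,0,0,0,0,255,0,0,0,0,0,0,255]' 50
```

```text
time: 15.47
position: [0.4268, 0.2168, 0.0693]
tool_rot: [0.842, 0.539, -0.003, 0.004]
ft_force: [0.3, 0.4, 0.3]
grip_width: 0.0867
grip_force: 0.0
time: 15.88
position: [0.4266, 0.2177, 0.0559]
tool_rot: [0.842, 0.54, -0.002, 0.004]
ft_force: [0.5, -0.1, 1.0]
grip_width: 0.0844
grip_force: 0.0
time: 16.3
position: [0.4259, 0.2178, 0.0554]
tool_rot: [0.842, 0.54, -0.002, 0.004]
ft_force: [-0.2, 0.5, 0.3]
grip_width: 0.0547
grip_force: 0.0
time: 16.72
position: [0.4263, 0.2177, 0.0554]
tool_rot: [0.842, 0.54, -0.002, 0.004]
ft_force: [1.4, -1.2, 3.3]
grip_width: 0.0498
grip_force: 49.9
```

```bash
python3 -m crank '[0,0,-4,0,0,0,255,0,0,-12,0,0,0,255,0,0,-30,0,0,0,255,0,0,-60,0,0,0,255,0,0,-90,0,0,0,255]'
python3 -m crank '[0,0,-15,0,0,0,255,0,0,-30,0,0,0,255,0,0,-35,0,0,0,255,0,0,-35,0,0,0,255,0,0,-35,0,0,0,255]'
python3 -c "
from h import *
go([500,100,180],78,0)"
```

```text
time: 17.13
position: [0.4239, 0.2181, 0.1453]
tool_rot: [0.842, 0.54, -0.005, 0.003]
ft_force: [1.5, -0.4, -4.9]
grip_width: 0.0497
grip_force: 49.9
time: 17.55
position: [0.425, 0.2187, 0.1798]
tool_rot: [0.842, 0.54, -0.003, 0.003]
ft_force: [0.2, -0.1, -4.3]
grip_width: 0.0496
grip_force: 49.9
t 17.55 at [425.  218.7 179.8] F [ 0.2 -0.1 -4.3] q [ 0.25  0.44  1.86 -0.01  0.85  0.68]
shift [-76.6 117.6   0.7] turn [  0.1   0.5 -12.6]
```

```bash
python3 -m crank '[-10,15,0,0,0,-2,255,-25,39,0,0,0,-5,255,-41,63,0,0,0,-8,255,-56,86,0,0,0,-11,255,-70,108,0,0,0,-12,255]'
python3 -c "
from h import *
go([565,-50,175],99.6,0)"
```

```text
time: 17.97
position: [0.4942, 0.1089, 0.1794]
tool_rot: [0.78, 0.626, -0.005, 0.002]
ft_force: [0.3, 0.1, -3.4]
grip_width: 0.0498
grip_force: 49.9
t 17.97 at [494.2 108.9 179.4] F [ 0.3  0.1 -3.4] q [ 0.    0.47  1.79 -0.01  0.88  0.23]
shift [-139.7  103.6    5.5] turn [ -0.2   0.5 -22.1]
```

```bash
python3 -m crank '[-28,21,1,0,0,-4,255,-56,41,2,0,0,-9,255,-84,62,3,0,0,-14,255,-112,83,4,0,0,-18,255,-139,103,5,0,0,-22,255]'
python3 -m crank '[0,0,0,0,0,0,255,0,0,0,0,0,0,255,0,0,0,0,0,0,255,0,0,0,0,0,0,255,0,0,0,0,0,0,255]'
python3 -c "
from h import *
go([693,-35,165.4],99.6,0)"
```

```text
time: 18.38
position: [0.5641, -0.0496, 0.1753]
tool_rot: [0.646, 0.763, -0.004, 0.001]
ft_force: [0.1, -0.1, -2.8]
grip_width: 0.0493
grip_force: 49.9
time: 18.8
position: [0.5637, -0.0466, 0.1768]
tool_rot: [0.647, 0.763, -0.004, 0.002]
ft_force: [-0.5, 0.6, -4.8]
grip_width: 0.0496
grip_force: 49.9
t 18.8 at [563.7 -46.6 176.8] F [-0.5  0.6 -4.8] q [-0.28  0.54  1.65 -0.01  0.95 -0.43]
shift [ -9.6 129.5  10.9] turn [-0.2  0.4 -0.2]
```

```bash
python3 -m crank '[-1,15,2,0,0,0,255,-3,45,4,0,0,0,255,-5,75,6,0,0,0,255,-8,105,9,0,0,0,255,-10,129,11,0,0,0,255]'
python3 -m crank '[0,0,0,0,0,0,255,0,0,0,0,0,0,255,0,0,0,0,0,0,255,0,0,0,0,0,0,255,0,0,0,0,0,0,255]'
python3 - <<'E'
from h import *
go([693,-35,165.4],99.6,0)
snap('wrist','w11');snap('scene','s11');snap('side','d11')
cv2.imwrite('pics/c9.png',np.hstack([cv2.resize(load('s11')['p'][180:330,140:300,::-1],(400,375),interpolation=cv2.INTER_CUBIC),cv2.resize(load('d11')['p'][95:245,220:380,::-1],(400,375),interpolation=cv2.INTER_CUBIC)]))
E
```

```text
time: 19.22
position: [0.6954, -0.0354, 0.1661]
tool_rot: [0.646, 0.763, -0.003, 0.003]
ft_force: [0.7, 0.1, -3.1]
grip_width: 0.0499
grip_force: 49.9
time: 19.63
position: [0.6925, -0.0367, 0.1663]
tool_rot: [0.647, 0.762, -0.004, 0.002]
ft_force: [-0.7, -0.4, -4.3]
grip_width: 0.0496
grip_force: 49.9
t 19.63 at [692.5 -36.7 166.3] F [-0.7 -0.4 -4.3] q [-0.21  0.71  1.31 -0.01  1.12 -0.37]
shift [1.6 0.7 0.9] turn [-0.2  0.5 -0.2]
```

View pics/c9.png

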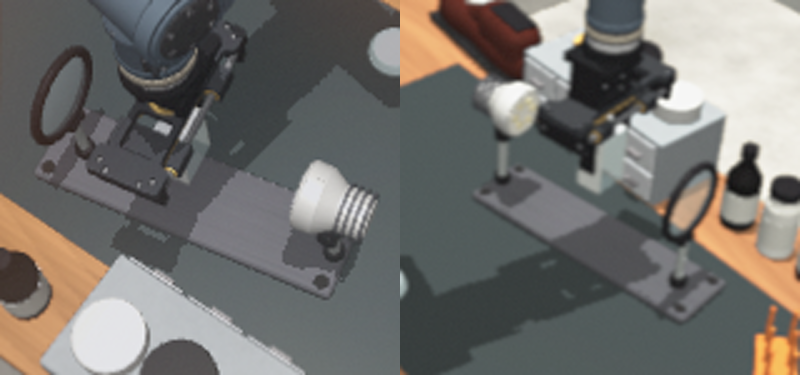

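The block is held between lamp and magnifier, clear of both. I'll verify the light line from the lens ring, at scene crop (62,95) and side crop (290,203), and from the foot corners.

```bash
python3 - <<'E'
from h import *
s,d=load('s11'),load('d11')
S=lambda u,v:(s,140+u/2.5,180+v/2.5); D=lambda u,v:(d,220+u/2.5,95+v/2.5)
L=tri(S(62,95),D(290,203))*1000;print('lens',L.round(1))
print('lamp front',(tri(S(308,198),D(122,110))*1000).round(1))
a=np.radians(99.6);e=np.array([np.cos(a),np.sin(a),0]);print('light from lens',(L+140*e).round(1))
for n,A,B in(('lens-end left',(37,172),(322,284)),('lamp right',(328,290),(73,195)),('lens inner',(97,105),None)):
    print(n,(onz(*S(*A),.014)*1000).round(0)[:2], (onz(*D(*B),.014)*1000).round(0)[:2] if B else '')
c=np.array([693,-35.]);x=np.array([e[1],-e[0]])
for sx in(-1,1):
  for sy in(-1,1):
    P=np.r_[c+50*sx*x+185*sy*e[:2],14]; print(sx,sy,P.round(0),'scene',((proj(s,P/1000)-[140,180])*2.5).round(0),'side',((proj(d,P/1000)-[220,95])*2.5).round(0))
for y in(-140,132):
  P=np.r_[c+y*e[:2],150];print(y,'scene',((proj(s,P/1000)-[140,180])*2.5).round(0),'side',((proj(d,P/1000)-[220,95])*2.5).round(0))
E
```

```text
lens [ 716.6 -173.3  150.1]
lamp front [673.4 105.4 149.8]
light from lens [693.3 -35.2 150.1]
lens-end left [ 769. -202.] [ 764. -210.]
lamp right [703. 151.] [612. 130.]
lens inner [ 664. -198.] 
-1 -1 [ 675. -226.   14.] scene [ 73. 100.] side [281. 320.]
-1 1 [613. 139.  14.] scene [362. 217.] side [ 70. 192.]
1 -1 [ 773. -209.   14.] scene [ 30. 172.] side [327. 281.]
1 1 [711. 156.  14.] scene [327. 299.] side [117. 161.]
-140 scene [61. 95.] side [289. 203.]
132 scene [299. 191.] side [124. 114.]
```

The model matches the views to about 1–2 px, and the block is within about 2 mm of the light point and upright. Handing in.

```bash
python3 -m crank '[0,0,0,0,0,0,255,0,0,0,0,0,0,255,0,0,0,0,0,0,255,0,0,0,0,0,0,255,0,0,0,0,0,0,255]'
python3 -c "
from rig import robot
print(robot.hand_in())"
```

```text
time: 20.2
position: [0.6937, -0.0372, 0.1663]
tool_rot: [0.647, 0.762, -0.004, 0.003]
ft_force: [-0.8, 0.0, -4.1]
grip_width: 0.0495
grip_force: 49.9
the job is handed in; nothing more can be done
None
```

I handed the job in at 20 s: the plaque stands upright in slot_b of the rack, and the arm is holding the block upright and square in the light, within about 2 mm of the midpoint by my own measurements; the hand-in gave no verdict.

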